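# Snap the cap onto the blue ink tank

## Robot

A 7-joint arm with a two-finger parallel gripper is mounted at the origin on the work surface. World frame = base frame: x ahead of the robot, y to its left, z up, the work surface at z = 0. Lengths are in m, angles in rad, forces in N, time in s.
With the tool pointing down it reaches from about 0.4 to 0.85 m from the base axis. Payload 6.9 kg.
Tool frame: the origin (TCP) lies on the mounting face of the last link; the fingertips stand 173 mm ahead of it and the grasp point (between the pads) lies 155 mm ahead of it; z points along the fingers, y is the direction in which the jaws open and shut (so a half turn about z gives the same grasp; the last joint's range is limited). The gripper opens to 85 mm and grips with 20 to 120 N. Pads are 22 mm wide; open, the fingers measure 114 mm over their backs; the gripper's body (76 mm by 85 mm) begins 54 mm behind the grasp point. The pads swing forward as they close: fully open they stand 13 mm farther back than shut.
Start: joints at [1.444, 0.507, -0.238, 1.5, 0.126, 1.149, -0.155], TCP at [0.144, -0.608, 0.405] pointing down, gripper open.
Joint ranges: [-3.08, 3.08], [-0.24, 2.05], [-1.43, 1.35], [0, 2.5], [-1.52, 4.66], [0.17, 1.96], [-2.89, 2.89]. Speed limits (rad/s): [2.39, 2.39, 3.14, 3.14, 3.14, 3.14, 3.14].

## Interface

Orientations are given as [roll, pitch, yaw] about the fixed x, y, z axes, in that order (R = Rz(yaw) Ry(pitch) Rx(roll)).
In Python, from bench import r gives the robot as it stands.
- The arm moves only by the tool step_arm, never from a script. Its argument "moves" is a list of rows, each a list of 3 entries, a list of its own where there are three numbers: the shift along the tool's x, y, z in m, then the turn, a rotation vector about the tool's x, y, z in degrees, then the opening, from -1 (shut) to 1 (fully open), so that 0 is half open. A call has 1 to 12 rows; each row is the pose to reach, as a shift and turn from the pose commanded when the call began, along the tool's axes at that moment; what a row does not reach only later rows make up. A row lasts 1/12 s, in which the tool goes at most 41.7 mm and 7.16 degrees, less where a joint would pass 70% of its speed; a pose out of reach is approached as far as the arm can. A call with a gripper value outside its range is refused whole. The fingers move at their own pace and stop on an object; the grip force is fixed at half the most. Time passes only in rows, so rows that repeat a pose let the fingers close. It gives the time, the measured TCP pose, the force and the opening at its end, in the units of the state.
- r.get_obs(): the state, without advancing time (a new reading comes with each control period).
- r.camera(name): name is "scene" or "top" or "wrist"; returns a dict with "color" (400x640x3 uint8, red, green, blue), "range_z" (400x640 float32, m along the optical axis (not along the pixel's ray), 0 where there is no reading), "vertical_fov" (degrees; the focal length in pixels is half the picture's height over the tangent of half this angle, whatever the lens; pixels are square), "cx", "cy" (the principal point, pixels), "world_to_cam" (4x4, takes a point from world to camera coordinates); the wrist camera has in their place "tool_from_camera" (4x4, takes a point from camera to tool coordinates, whose origin is the TCP and whose axes are the flange's). Camera axes: x right, y up, looking along -z (the intrinsics and any distortion apply to the point x, -y, -z); pixel columns grow to the right and rows downward; lengths in m; the calibration is good to about 2 mm. The wrist camera is an equidistant fisheye: a pixel r from the principal point sees the ray r / f radians off the axis. A picture is of the moment at which its call begins: read the wrist's pose just before it.
- r.job_done(): hands the job in, once; it reports no verdict.
The state is a dict: "time": time; "qpos": joint angles; "qd": joint speeds; "tau": joint torques, N m; "tool_pos": TCP position; "tcp_rot": TCP orientation; "wrist_force": force on the tool from outside, world axes, zero at the start; "wrist_torque": the same for the moment, N m; "finger_gap": finger opening in m.
Only numpy, scipy, OpenCV 4.12 (cv2) and the standard library are available. Lean on these libraries where they do the work, as an engineer would, in place of code of your own. Each camera call takes 0.05 s, during which the arm holds its last target.

## Task

Close the blue ink tank: put the loose blue cap on its open white filler neck and press it straight down until it clicks, then keep pressing firmly, so that the rubber seal under the cap stays squashed. Finish while the fingers are still pressing the cap down; do not let go. Leave the spare red cap and the other things on the bench where they are.

Things in the scene. Friction and masses are not known exactly. Their poses are not given: they have to be found in the camera images.
- cap_blue_center (a point): centre (half-way up) of the loose blue snap cap: ribbed, round, 36 mm across, 36 mm high, 30 g, standing open side down on the bench, so this point starts 18 mm above it. z points out of its closed top. Bore 21 mm deep: a rounded lip at the bottom rim leaves a 26 mm opening, with a 31 mm groove above it; the top 15 mm are solid. Fits at any yaw.
- cap_blue: the same blue cap; origin at the centre of its open underside, 18 mm below its centre, z up
- filler (a point): centre of the top face of the black rubber seal round the blue tank's neck, seal unsquashed; the tank top is 6 mm lower. x, y lie along the tank's sides; the tanks stand in a row along y, so +x and -x are free for fingers. With the cap clicked on, its underside is here (cap centre 18 mm above); pressed to the stop, 3 mm lower, where the cap's ceiling meets the neck's top.
- neck_top (a point): centre of the top of the open white neck, 18 mm above the seal. The neck is 24 mm across, tapered to 16 mm over its top 7 mm; four springy round catches stick out 3 mm, centred 11.3 mm below this point. The cap's lip meets them with its underside 9 mm above the seal; pushing past takes about 8 to 10 N, then it snaps over (the force drops) about 4.5 mm above the seal.
- seal (a joint): how far the rubber seal ring is squashed, m: 0 free, 0.003 with the cap pressed down to the stop. It springs back, 4 N per mm, so it stays squashed only while the cap is being pressed; about 12 N squashes it fully.
- tray: fixed dark steel tray holding the row of tanks, 100 x 276 mm, rim 22 mm high; origin at the centre of its underside; its y runs along the row
- tank_blue: fixed blue tank, 74 x 74 mm, top 90 mm above the bench, with the only open white neck; origin at the centre of its underside, 6 mm above the bench; the tanks stand 88 mm apart and their order in the row differs each time
- tank_black: fixed black tank of the same size, already closed by a black cap whose top is 132 mm above the bench; origin at the centre of its underside
- tank_yellow: fixed yellow tank of the same size, already closed by a yellow cap whose top is 132 mm above the bench; origin at the centre of its underside
- cap_red: spare red cap, outside the same shape and size as the blue one, not needed; origin at the centre of its underside
- tape_roll: roll of tan packing tape lying flat, 90 mm across, 24 mm high; origin at the centre of its underside
- ink_bottle: standing white ink refill bottle with blue label and black cap, 56 mm across, 130 mm high; origin at the centre of its underside
- stapler: grey and black desk stapler, 140 x 36 mm, 52 mm high, long along its own x; origin at the centre of its underside
- stamp: wooden hand stamp standing on its rubber, 62 x 38 mm, 82 mm high; origin at the centre of its underside
- card_pack: white pack of card with a green band, 58 x 90 mm, 30 mm high; origin at the centre of its underside
- clip: black binder clip lying down, 50 x 22 mm, 27 mm high; origin at the centre of its underside
There are look-alikes about, which are no part of the job. Of the things that look like the cap_blue, take the one that is farthest to the robot's left at the start.

How it is judged:
By the outcome, as a careful person would: the job done as asked, in the order asked, and still so for the second after the job is handed in, while the arm keeps its last pose, push and grip.
It also fails if it takes over 38 s, if anything falls off the work surface, if the arm or the gripper's body presses on something with over 40 N, if the wrist force passes 120 N, or if a joint passes its speed limit or range.

## Working session

There is one attempt and no reset: what is moved stays moved. The work goes in short steps, Python scripts to look and compute and a tool call to move; the robot and the scene stay as the last step left them, time stands still between calls to the robot, and variables do not carry over. Pictures are saved under pics/ and viewed, and the job is handed in when it is done.

Besides the shell and the picture viewer there is one more tool, called after "Request:" as a command line: name --argument value ..., lists and objects as JSON in quotes. step_arm: Moves the arm, as the interface text tells. Its arguments: {"type":"object","properties":{"moves":{"type":"array"}},"required":["moves"]}

```bash
ls; mkdir -p pics
cat > h.py <<'E'
import numpy as np, cv2
from bench import r
def snap(n,tag):
    c=r.camera(n); cv2.imwrite(f'pics/{tag}.png',c['color'][...,::-1]); np.savez(f'pics/{tag}.npz',**c); return c
def f(c): return 200/np.tan(np.radians(c['vertical_fov'])/2)
E
python3 - <<'E'
from h import *
o=r.get_obs(); print(o)
for n in ['scene','top']:
    c=snap(n,n+'0'); print(n,{k:v for k,v in c.items() if k not in('color','range_z')})
E
```

```text
pics
{'time': 0.0, 'qpos': array([ 1.44347508,  0.50831276, -0.23752093,  1.50114817,  0.12571851,
        1.14890685, -0.15478782]), 'qd': array([-0.00241399, -0.00113944, -0.00294597,  0.00069241, -0.0001001 ,
        0.00136098, -0.00058328]), 'tau': array([ 3.99428627e-04, -6.20610595e+01, -2.18672834e+00, -2.49657404e+01,
        1.27164202e-02,  1.19362571e-02,  4.21610889e-05]), 'tool_pos': array([ 0.14408049, -0.60795713,  0.40383955]), 'tcp_rot': array([-3.13980986e+00,  5.74812217e-05,  2.32856761e-01]), 'wrist_force': array([ 0.59256168,  0.76285927, -0.06525291]), 'wrist_torque': array([-0.07550291, -0.05700063, -0.02931892]), 'finger_gap': 0.08543123424921004}
scene {'vertical_fov': 44.864345107158755, 'cx': 319.3296680511539, 'cy': 199.55240252361904, 'world_to_cam': array([[ 0.69005051,  0.72375117,  0.00381299, -0.34097139],
       [-0.44794149,  0.42293369,  0.78770268,  0.16578841],
       [ 0.56848809, -0.54526263,  0.61604379, -1.69848126],
       [ 0.        ,  0.        ,  0.        ,  1.        ]])}
top {'vertical_fov': 51.5204085947761, 'cx': 323.6703763788524, 'cy': 204.12082858366523, 'world_to_cam': array([[-0.00469629, -0.99998374, -0.00323546, -0.0214922 ],
       [ 0.97796392, -0.00526815,  0.20870749, -0.50690468],
       [-0.20872114, -0.00218401,  0.97797276, -1.14865828],
       [ 0.        ,  0.        ,  0.        ,  1.        ]])}
```

View pics/scene0.png

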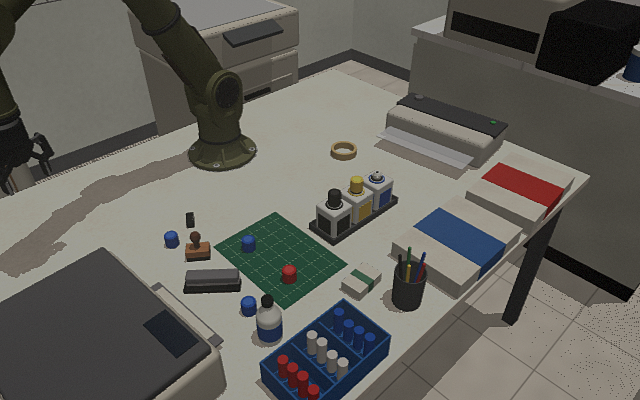

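View pics/top0.png

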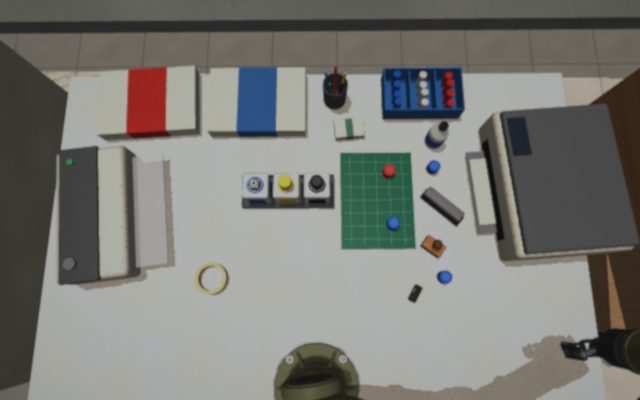

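The top view shows three blue caps at about (393,223) on the green mat, (433,167) and (445,277). The leftmost is the one on the mat. The blue tank with its open white neck is at (255,185), at the left end of the row. Next I'll measure both.

```bash
cat >> h.py <<'E'
def ray(c,u,v):
    W=c['world_to_cam'];R=W[:3,:3];t=W[:3,3]
    d=np.array([(u-c['cx'])/f(c),-(v-c['cy'])/f(c),-1.]); return -R.T@t, R.T@d
def onplane(c,u,v,z):
    o,d=ray(c,u,v); return o+d*(z-o[2])/d[2]
def bydepth(c,u,v,D): 
    o,d=ray(c,u,v); return o+d*D
def tri(rs):
    A=0;b=0
    for o,d in rs:
        d=d/np.linalg.norm(d);P=np.eye(3)-np.outer(d,d);A=A+P;b=b+P@o
    return np.linalg.solve(A,b)
def proj(c,p):
    q=c['world_to_cam'][:3,:3]@p+c['world_to_cam'][:3,3]; return c['cx']+f(c)*q[0]/-q[2], c['cy']-f(c)*q[1]/-q[2]
def load(t): return dict(np.load(f'pics/{t}.npz'))
E
python3 - <<'E'
from h import *
for n in ['scene0','top0']:
    c=load(n); hsv=cv2.cvtColor(c['color'],cv2.COLOR_RGB2HSV)
    m=cv2.inRange(hsv,(105,130,60),(125,255,255))
    k,l,s,ce=cv2.connectedComponentsWithStats(m)
    for i in range(1,k):
        if 25<s[i,4]<1500:
            u,v=ce[i]; D=np.median(c['range_z'][l==i]); P=bydepth(c,u,v,D)
            print(n,ce[i].round(1),s[i],P.round(4), onplane(c,u,v,.02).round(4))
    # crop
    for nm,(u,v) in {'neck':((376,180) if n[0]=='s' else (256,185)),'cap':((248,243) if n[0]=='s' else (393,223))}.items():
        im=c['color'][v-30:v+30,u-40:u+40,::-1]; cv2.imwrite(f'pics/{n}_{nm}.png',cv2.resize(im,None,fx=8,fy=8,interpolation=cv2.INTER_CUBIC))
E
cd pics; python3 -c "
import cv2,numpy as np
a=[cv2.resize(cv2.imread(f'{n}_{m}.png'),(400,300)) for n in('scene0','top0') for m in('neck','cap')]
cv2.imwrite('crops0.png',np.vstack([np.hstack(a[:2]),np.hstack(a[2:])]))"
```

```text
scene0 [170.1 234.9] [164 231  13   9  90] [ 0.2989 -0.3693  0.0369] [ 0.2802 -0.362   0.02  ]
scene0 [248.  242.8] [241 235  14  18 179] [ 0.4593 -0.2302  0.0277] [ 0.4522 -0.2257  0.02  ]
scene0 [419.4 266.5] [414 252  12  31  61] [ 0.8682 -0.038   0.1076] [0.8241 0.039  0.02  ]
scene0 [248.3 305.6] [241 296  15  21 241] [ 0.6318 -0.3594  0.0291] [ 0.6252 -0.3554  0.02  ]
scene0 [270.6 334.2] [258 324  24  18 231] [ 0.7366 -0.3771  0.0408] [ 0.7238 -0.3683  0.02  ]
scene0 [311.3 380.8] [309 376   9   9  36] [ 0.862  -0.3737  0.0046] [ 0.8689 -0.38    0.02  ]
top0 [433.3 166.5] [428 161  12  12 106] [ 0.6245 -0.3537  0.0347] [ 0.629  -0.3577  0.02  ]
top0 [392.9 222.9] [387 217  13  13 131] [ 0.4536 -0.2258  0.0347] [ 0.456  -0.2282  0.02  ]
top0 [444.7 276.7] [438 271  14  12 121] [ 0.2984 -0.3662  0.0355] [ 0.299  -0.3706  0.02  ]
```

View pics/crops0.png

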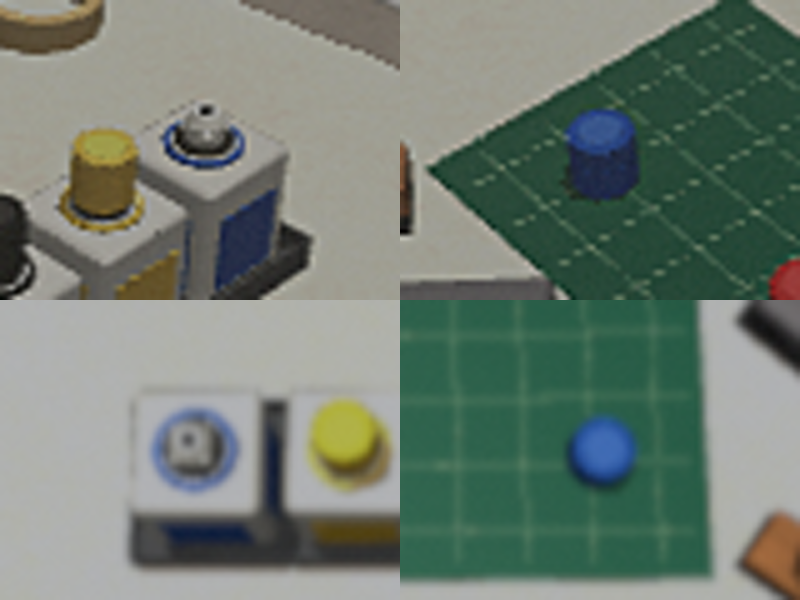

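Run:
```python
from h import *
s=load('scene0');t=load('top0')
print(onplane(s,376.7,177.9,.09),onplane(t,254.7,184.5,.09),tri([ray(s,376.7,177.9),ray(t,254.7,184.5)]))
print(tri([ray(s,248,242.8),ray(t,392.9,222.9)]))
# tank row yaw: white tops in top view
hsv=cv2.cvtColor(t['color'],cv2.COLOR_RGB2HSV)
D=t['range_z'];H=np.zeros(D.shape)
vv,uu=np.mgrid[:400,:640]
W=t['world_to_cam'];R=W[:3,:3];tt=W[:3,3]
P=np.stack([(uu-t['cx'])/f(t)*D,-(vv-t['cy'])/f(t)*D,-D],-1); Pw=(P-tt)@R
m=(abs(Pw[...,2]-.09)<.012)&(uu>230)&(uu<345)&(vv>160)&(vv<215)
k,l,st,ce=cv2.connectedComponentsWithStats(m.astype(np.uint8))
for i in range(1,k):
    if st[i,4]>50:
        print(st[i],cv2.minAreaRect(np.argwhere(l==i)[:,::-1].astype(np.float32)), Pw[l==i].mean(0))
        pts=Pw[l==i][:,:2].astype(np.float32); print(cv2.minAreaRect(pts))
m=(abs(Pw[...,2]-.036)<.006)&(abs(uu-393)<9)&(abs(vv-223)<9); print('cap top',m.sum(),Pw[m].mean(0), Pw[200:240,360:380].reshape(-1,3).mean(0))
```

```text
[0.55294239 0.17660474 0.09      ] [0.55703346 0.17151753 0.09      ] [0.55635882 0.17128035 0.09416749]
[ 0.45547488 -0.22770122  0.0233772 ]
[242 173  27  26 594] ((255.0, 185.5), (25.0, 26.0), 90.0) [0.55285702 0.17044384 0.08965005]
((0.5559766292572021, 0.17215752601623535), (0.07568509131669998, 0.07501223683357239), 1.0172480344772339)
[273 173  26  26 500] ((285.5, 185.5), (25.0, 25.0), 90.0) [0.55095517 0.08295568 0.08892637]
((0.555574893951416, 0.08460500836372375), (0.07523688673973083, 0.07220114767551422), 0.5545104146003723)
[304 173  26  26 494] ((316.5, 185.5), (25.0, 25.0), 90.0) [ 0.55094162 -0.00422859  0.08914253]
((0.5547928810119629, -0.0037208013236522675), (0.07175145298242569, 0.07365668565034866), 89.56704711914062)
cap top 121 [ 0.45481601 -0.226705    0.03517917] [ 0.47010971 -0.16130791  0.00193062]
```

Request:
step_arm --moves '[[[0.39, -0.298, 0.06], [0, 0, -76.7], 1], [[0.39, -0.298, 0.06], [0, 0, -76.7], 1], [[0.39, -0.298, 0.06], [0, 0, -76.7], 1], [[0.39, -0.298, 0.06], [0, 0, -76.7], 1], [[0.39, -0.298, 0.06], [0, 0, -76.7], 1], [[0.39, -0.298, 0.06], [0, 0, -76.7], 1], [[0.39, -0.298, 0.06], [0, 0, -76.7], 1], [[0.39, -0.298, 0.06], [0, 0, -76.7], 1], [[0.39, -0.298, 0.06], [0, 0, -76.7], 1], [[0.39, -0.298, 0.06], [0, 0, -76.7], 1], [[0.39, -0.298, 0.06], [0, 0, -76.7], 1], [[0.39, -0.298, 0.06], [0, 0, -76.7], 1]]'

```text
time: 1.1
tool_pos: [0.456, -0.2259, 0.3443]
tcp_rot: [3.141, -0.001, 1.578]
wrist_force: [-0.6, -0.6, -0.6]
finger_gap: 0.0854
```

```bash
cat >> h.py <<'E'
from scipy.spatial.transform import Rotation as Ro
def wsnap(tag):
    o=r.get_obs(); c=snap('wrist',tag); c['pos']=o['tool_pos'];c['rpy']=o['tcp_rot']; np.savez(f'pics/{tag}.npz',**c); return c
def wray(c,u,v):
    x,y=u-c['cx'],v-c['cy']; rr=np.hypot(x,y); th=rr/f(c); s=np.sin(th)/max(rr,1e-9)
    d=np.array([x*s,-y*s,-np.cos(th)])
    T=c['tool_from_camera'];R=Ro.from_euler('xyz',c['rpy']).as_matrix()
    return c['pos']+R@T[:3,3], R@T[:3,:3]@d
def wplane(c,u,v,z):
    o,d=wray(c,u,v); return o+d*(z-o[2])/d[2]
E
python3 - <<'E'
from h import *
c=wsnap('w1'); print(c['pos'],c['rpy'],c['vertical_fov'],c['cx'],c['cy'],c['tool_from_camera'])
hsv=cv2.cvtColor(c['color'],cv2.COLOR_RGB2HSV)
m=cv2.inRange(hsv,(105,130,60),(125,255,255))
k,l,s,ce=cv2.connectedComponentsWithStats(m)
for i in range(1,k):
    if s[i,4]>80: print(ce[i],s[i],wplane(c,*ce[i],.03))
E
```

```text
[ 0.4560273  -0.2259008   0.34428534] [ 3.14147767e+00 -8.23284869e-04  1.57808134e+00] 65.70646984690485 320.73193405936604 203.0394319974547 [[ 3.00188026e-04  9.53235158e-01  3.02229455e-01  7.79051789e-02]
 [ 9.99999806e-01 -4.50961132e-04  4.29091328e-04 -1.14718109e-04]
 [ 5.45318677e-04  3.02229267e-01 -9.53235109e-01  3.10183898e-02]
 [ 0.00000000e+00  0.00000000e+00  0.00000000e+00  1.00000000e+00]]
[319.99840637 189.79840637] [ 301  168   39   42 1255] [ 0.45511146 -0.22439801  0.03      ]
[605.3925144  243.51247601] [ 563  189   77  141 1042] [ 0.87410124 -0.29661046  0.03      ]
[617.99574468 222.7787234 ] [610 211  17  24 235] [ 0.89426466 -0.26467599  0.03      ]
[634.43220339 221.55084746] [630 213  10  18 118] [ 0.94772226 -0.26417439  0.03      ]
[605.95897436 315.16923077] [564 254  76  93 195] [ 0.9680345 -0.4440987  0.03     ]
[467.38222222 292.51111111] [457 281  20  22 225] [ 0.63172389 -0.34815222  0.03      ]
```

View pics/w1.png

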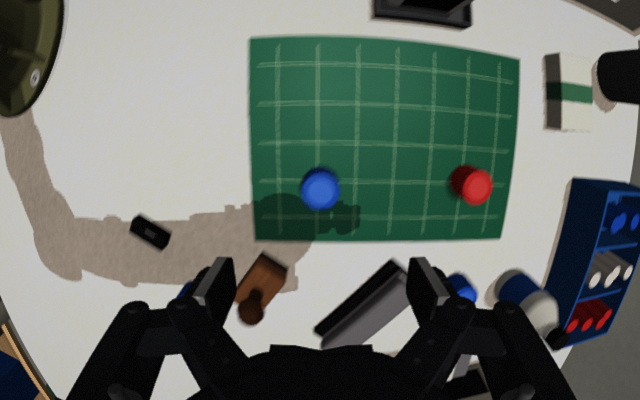

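Request:
step_arm --moves '[[[0, -0.001, 0.04], [0, 0, 0.4], 1], [[0, -0.001, 0.08], [0, 0, 0.4], 1], [[0, -0.001, 0.12], [0, 0, 0.4], 1], [[0, -0.001, 0.145], [0, 0, 0.4], 1], [[0, -0.001, 0.16], [0, 0, 0.4], 1], [[0, -0.001, 0.167], [0, 0, 0.4], 1], [[0, -0.001, 0.167], [0, 0, 0.4], 1], [[0, -0.001, 0.167], [0, 0, 0.4], 1]]'

```text
time: 1.82
tool_pos: [0.4541, -0.2283, 0.178]
tcp_rot: [3.142, -0.0, 1.564]
wrist_force: [-0.2, -0.3, -0.1]
finger_gap: 0.0857
```

Run:
```python
from h import *
c=wsnap('w2'); print(c['pos'],c['rpy'],r.get_obs()['wrist_force'])
```

```text
[ 0.45409178 -0.22829309  0.17801791] [ 3.14154578e+00 -2.90406245e-05  1.56440014e+00] [-0.56381576 -0.51916649 -0.34827787]
```

View pics/w2.png

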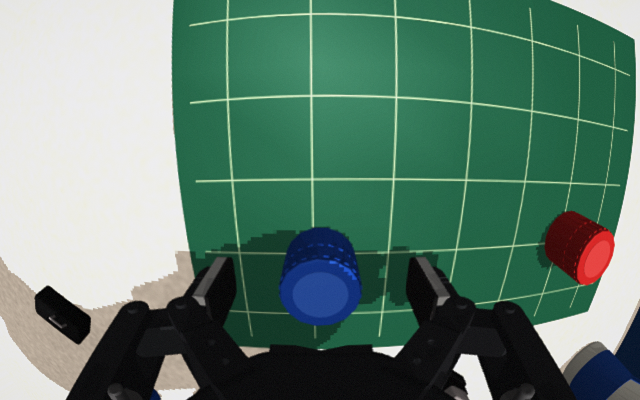

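The cap's top is centred at about (320,298), between the fingers, with the pads at columns 215 and 430. I'll check the offset along tool x before closing.

Run:
```python
from h import *
c=load('w2'); hsv=cv2.cvtColor(c['color'],cv2.COLOR_RGB2HSV)
m=cv2.inRange(hsv,(100,130,100),(125,255,255)); m[:,:250]=0;m[:,400:]=0
k,l,s,ce=cv2.connectedComponentsWithStats(m)
for i in range(1,k):
    if s[i,4]>80:
        print(ce[i],s[i],wplane(c,*ce[i],.037))
for u,v in [(320,298),(282,298),(360,298),(320,325),(320,272)]: print(wplane(c,u,v,.037))
```

```text
[320.36960645 291.40493125] [ 279  257   82   69 4218] [ 0.45380895 -0.22441078  0.037     ]
[ 0.45362791 -0.22786308  0.037     ]
[ 0.4372731  -0.22802899  0.037     ]
[ 0.47083656 -0.22822922  0.037     ]
[ 0.45351609 -0.24318993  0.037     ]
[ 0.45372185 -0.21478982  0.037     ]
```

Request:
step_arm --moves '[[[0.0015, 0, 0.001], [0, 0, -0.4], 1], [[0.0015, 0, 0.001], [0, 0, -0.4], 1], [[0.0015, 0, 0.001], [0, 0, -0.4], -1], [[0.0015, 0, 0.001], [0, 0, -0.4], -1], [[0.0015, 0, 0.001], [0, 0, -0.4], -1], [[0.0015, 0, 0.001], [0, 0, -0.4], -1], [[0.0015, 0, 0.001], [0, 0, -0.4], -1], [[0.0015, 0, 0.001], [0, 0, -0.4], -1], [[0.0015, 0, 0.001], [0, 0, -0.4], -1], [[0.0015, 0, 0.001], [0, 0, -0.4], -1], [[0.0015, 0, 0.001], [0, 0, -0.4], -1], [[0.0015, 0, 0.001], [0, 0, -0.4], -1]]'

```text
time: 2.87
tool_pos: [0.454, -0.2267, 0.177]
tcp_rot: [3.141, 0.0, 1.571]
wrist_force: [-0.1, 0.6, 6.0]
finger_gap: 0.0346
```

Request:
step_arm --moves '[[[0, 0, -0.02], [0, 0, 0], -1], [[0, 0, -0.05], [0, 0, 0], -1], [[0, 0, -0.09], [0, 0, 0], -1], [[0, 0, -0.13], [0, 0, 0], -1], [[0, 0, -0.16], [0, 0, 0], -1], [[0, 0, -0.18], [0, 0, 0], -1], [[0, 0, -0.18], [0, 0, 0], -1], [[0, 0, -0.18], [0, 0, 0], -1]]'

```text
time: 3.53
tool_pos: [0.4539, -0.2268, 0.3575]
tcp_rot: [3.14, 0.001, 1.571]
wrist_force: [-0.3, -0.1, -1.3]
finger_gap: 0.0347
```

Run:
```python
from h import *
c=wsnap('w3'); s=snap('scene','s3'); print(c['pos'],c['rpy'],r.get_obs()['wrist_force'],r.get_obs()['finger_gap'])
im=s['color'][100:300,150:450,::-1]
a=cv2.resize(c['color'][...,::-1],(480,300)); b=cv2.resize(im,(450,300)); cv2.imwrite('pics/v3.png',np.vstack([a[:, :450],b]))
```

```text
[ 0.45387951 -0.22680664  0.35751129] [3.13982923e+00 1.42304199e-03 1.57091863e+00] [-0.14346655  0.41122956 -0.87190762] 0.034611206210745024
```

View pics/v3.png

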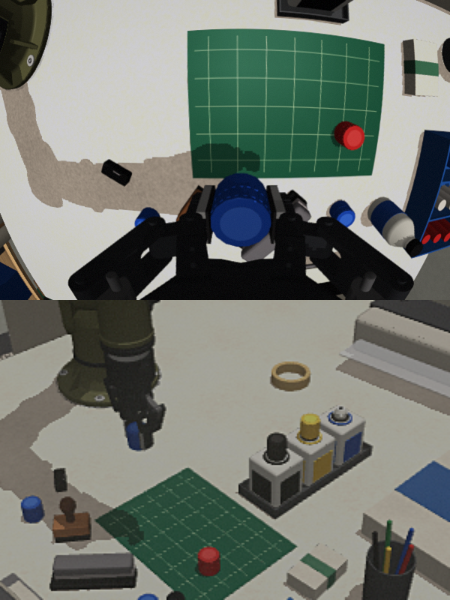

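The cap is held upright in the fingers. Next I'll carry it to just short of the neck, so the wrist camera can see the neck.

Request:
step_arm --moves '[[[0.03, 0.01, -0.02], [0, 0, 0], -1], [[0.066, 0.02, -0.02], [0, 0, 0], -1], [[0.104, 0.031, -0.02], [0, 0, 0], -1], [[0.142, 0.043, -0.02], [0, 0, 0], -1], [[0.18, 0.055, -0.02], [0, 0, 0], -1], [[0.218, 0.067, -0.02], [0, 0, 0], -1], [[0.256, 0.079, -0.02], [0, 0, 0], -1], [[0.29, 0.091, -0.02], [0, 0, 0], -1], [[0.315, 0.1, -0.02], [0, 0, 0], -1], [[0.327, 0.102, -0.02], [0, 0, 0], -1], [[0.327, 0.102, -0.02], [0, 0, 0], -1], [[0.327, 0.102, -0.02], [0, 0, 0], -1]]'

```text
time: 4.63
tool_pos: [0.5554, 0.1002, 0.3753]
tcp_rot: [-3.139, 0.001, 1.573]
wrist_force: [-0.3, -0.2, -0.5]
finger_gap: 0.0346
```

Run:
```python
from h import *
c=wsnap('w4');  print(c['pos'],c['rpy'],r.get_obs()['wrist_force'],r.get_obs()['finger_gap'])
```

```text
[0.55536133 0.10019071 0.37526804] [-3.13887796e+00  9.25901829e-04  1.57274880e+00] [ 0.65271754 -0.57990518 -1.46765946] 0.0346822877190211
```

View pics/w4.png

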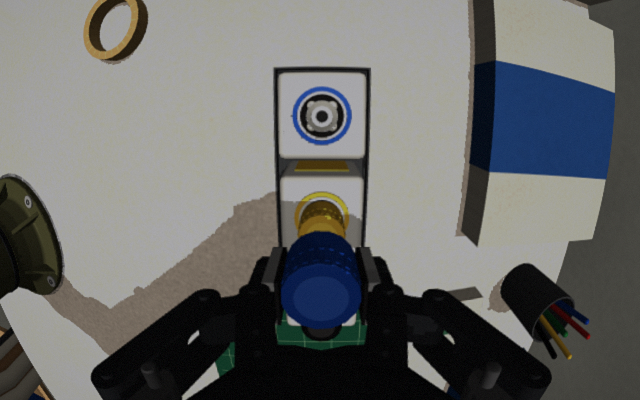

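The wrist view shows the blue ring and open neck centred at about (322,116), with the held cap's top at about (320,297).

Run:
```python
from h import *
c=load('w4'); hsv=cv2.cvtColor(c['color'],cv2.COLOR_RGB2HSV)
m=cv2.inRange(hsv,(100,100,60),(125,255,255)); m[:80]=0;m[160:]=0;m[:,:270]=0;m[:,370:]=0
cs,_=cv2.findContours(m,cv2.RETR_EXTERNAL,cv2.CHAIN_APPROX_NONE); q=max(cs,key=len)
# outline to plane, then circle centre
P=np.array([wplane(c,*p[0],.09)[:2] for p in q],np.float32); print('ring',cv2.fitEllipse(q),cv2.fitEllipse(P))
im=c['color'][85:150,280:365,::-1]; 
g=cv2.cvtColor(im,cv2.COLOR_BGR2GRAY)
d=(g<70).astype(np.uint8); k,l,s,ce=cv2.connectedComponentsWithStats(d)
for i in range(1,k):
    if s[i,4]>8:
        u,v=ce[i]+[280,85]; print(u,v,s[i],wplane(c,u,v,.114),wplane(c,u,v,.096))
b=cv2.resize(im,None,fx=8,fy=8,interpolation=cv2.INTER_CUBIC)
cap=c['color'][220:345,260:390,::-1]; cap=cv2.convertScaleAbs(cap,alpha=2); cv2.imwrite('pics/n4.png',b); cv2.imwrite('pics/c4.png',cv2.resize(cap,None,fx=4,fy=4))
# lateral (x) of held cap top
m=cv2.inRange(hsv,(105,130,30),(125,255,255)); m[:240]=0; m[330:]=0;m[:,:280]=0;m[:,:] 
for v in (285,300,310):
    us=np.where(m[v,270:370])[0]+270; print(v,us.min(),us.max())
for v in (265,270,297,325): print(v,wplane(c,321,v,.375-.176+.036))
```

```text
ring ((321.5389709472656, 115.32444763183594), (57.22874450683594, 58.16706466674805), 87.5552749633789) ((0.5548456311225891, 0.17172348499298096), (0.04712142422795296, 0.04726206138730049), 107.2451171875)
316.56711409395973 125.97651006711409 [ 13   6  57  53 298] [0.55121905 0.16443374 0.114     ] [0.5509228  0.16336763 0.096     ]
320.9384328358209 115.24440298507463 [ 20  10  43  42 536] [0.55442177 0.17242922 0.114     ] [0.55437597 0.17198836 0.096     ]
321.6145833333333 116.01041666666667 [37 26 11 11 96] [0.55491921 0.17186086 0.114     ] [0.55491231 0.17137555 0.096     ]
285 282 360
300 281 361
310 285 356
265 [0.55489593 0.11727943 0.235     ]
270 [0.55490203 0.11494929 0.235     ]
297 [0.55493753 0.10154038 0.235     ]
325 [0.5549799  0.08577861 0.235     ]
```

View pics/n4.png

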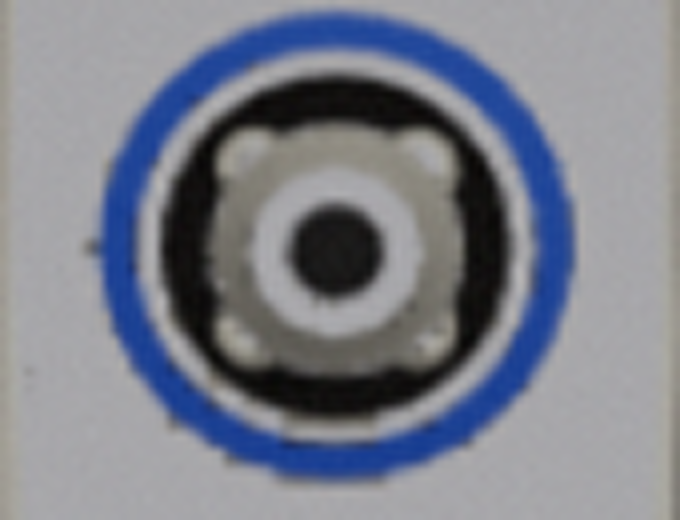

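View pics/c4.png

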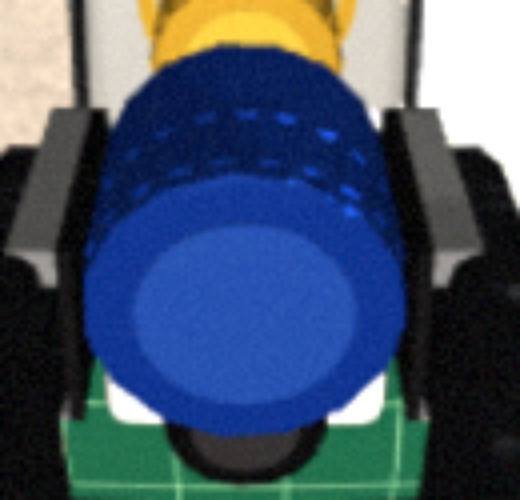

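Request:
step_arm --moves '[[[0.03, 0, 0], [0, 0, 0], -1], [[0.06, 0, 0], [0, 0, 0], -1], [[0.0713, 0, 0], [0, 0, 0], -1], [[0.0713, 0, 0.01], [0, 0, 0], -1], [[0.0713, 0, 0.03], [0, 0, 0], -1], [[0.0713, 0, 0.05], [0, 0, 0], -1], [[0.0713, 0, 0.065], [0, 0, 0], -1], [[0.0713, 0, 0.073], [0, 0, 0], -1], [[0.0713, 0, 0.073], [0, 0, 0], -1], [[0.0713, 0, 0.073], [0, 0, 0], -1], [[0.0713, 0, 0.073], [0, 0, 0], -1]]'

```text
time: 5.6
tool_pos: [0.556, 0.1711, 0.3045]
tcp_rot: [3.14, -0.0, 1.57]
wrist_force: [-0.7, 0.4, 0.3]
finger_gap: 0.0347
```

Run:
```python
from h import *
c=wsnap('w5'); s=snap('scene','s5'); t=snap('top','t5'); o=r.get_obs(); print(o['tool_pos'],o['tcp_rot'],o['wrist_force'],o['finger_gap'])
a=cv2.resize(c['color'][...,::-1],(480,300)); 
b=cv2.resize(s['color'][140:220,325:425,::-1],(375,300)); d=cv2.resize(t['color'][150:220,220:320,::-1],(375,300)); cv2.imwrite('pics/v5.png',np.vstack([np.hstack([b,d]),np.pad(a,((0,0),(0,270),(0,0)))]))
```

```text
[0.55588786 0.17161495 0.30463205] [ 3.14001817e+00 -3.61497609e-04  1.57121411e+00] [-0.61085857 -0.03664093  0.2773473 ] 0.03515354214869893
```

View pics/v5.png

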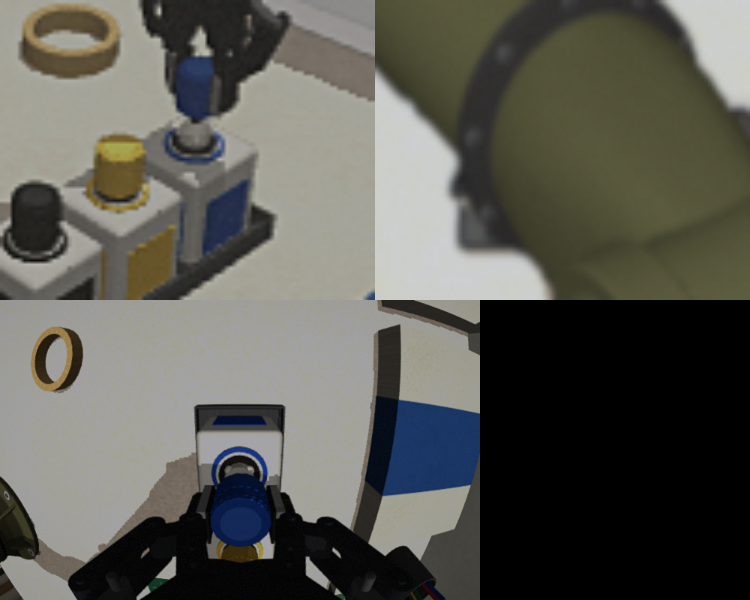

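The scene view shows the cap directly above the neck. I'll lower it slowly onto the neck, stopping short of the catches.

Request:
step_arm --moves '[[[0, -0.0006, 0.004], [0, 0, 0], -1], [[0, -0.0006, 0.008], [0, 0, 0], -1], [[0, -0.0006, 0.012], [0, 0, 0], -1], [[0, -0.0006, 0.016], [0, 0, 0], -1], [[0, -0.0006, 0.02], [0, 0, 0], -1], [[0, -0.0006, 0.021], [0, 0, 0], -1], [[0, -0.0006, 0.021], [0, 0, 0], -1]]'

```text
time: 6.33
tool_pos: [0.5551, 0.172, 0.2824]
tcp_rot: [-3.141, -0.0, 1.572]
wrist_force: [1.0, -0.4, 0.3]
finger_gap: 0.0352
```

Request:
step_arm --moves '[[[0, 0, 0.001], [0, 0, 0], -1], [[0, 0, 0.002], [0, 0, 0], -1], [[0, 0, 0.003], [0, 0, 0], -1], [[0, 0, 0.003], [0, 0, 0], -1]]'

```text
time: 6.67
tool_pos: [0.5552, 0.1722, 0.2805]
tcp_rot: [3.14, -0.001, 1.572]
wrist_force: [-0.4, 0.9, 3.7]
finger_gap: 0.0348
```

Request:
step_arm --moves '[[[0, 0, 0.001], [0, 0, 0], -1], [[0, 0, 0.002], [0, 0, 0], -1], [[0, 0, 0.002], [0, 0, 0], -1]]'

```text
time: 6.92
tool_pos: [0.5552, 0.1722, 0.2785]
tcp_rot: [3.14, -0.001, 1.572]
wrist_force: [-0.3, 1.4, 3.5]
finger_gap: 0.0345
```

Request:
step_arm --moves '[[[0, 0, 0.001], [0, 0, 0], -1], [[0, 0, 0.002], [0, 0, 0], -1], [[0, 0, 0.002], [0, 0, 0], -1]]'

```text
time: 7.17
tool_pos: [0.555, 0.1719, 0.2751]
tcp_rot: [-3.141, -0.001, 1.572]
wrist_force: [0.8, 2.2, -6.8]
finger_gap: 0.0345
```

Request:
step_arm --moves '[[[0, 0, 0.001], [0, 0, 0], -1], [[0, 0, 0.002], [0, 0, 0], -1], [[0, 0, 0.002], [0, 0, 0], -1]]'

```text
time: 7.42
tool_pos: [0.555, 0.1715, 0.2732]
tcp_rot: [-3.141, 0.0, 1.571]
wrist_force: [0.1, 2.6, -4.0]
finger_gap: 0.035
```

Request:
step_arm --moves '[[[0, 0, 0.001], [0, 0, 0], -1], [[0, 0, 0.002], [0, 0, 0], -1], [[0, 0, 0.002], [0, 0, 0], -1]]'

```text
time: 7.67
tool_pos: [0.555, 0.1716, 0.272]
tcp_rot: [3.142, 0.0, 1.571]
wrist_force: [-1.2, 0.1, 4.6]
finger_gap: 0.0346
```

It has snapped over: the force dropped from about +4 N to −7 N and then rose again on the seal. I'll keep pressing down to the stop.

Request:
step_arm --moves '[[[0, 0, 0.001], [0, 0, 0], -1], [[0, 0, 0.002], [0, 0, 0], -1], [[0, 0, 0.002], [0, 0, 0], -1], [[0, 0, 0.002], [0, 0, 0], -1]]'

```text
time: 8.0
tool_pos: [0.5549, 0.1716, 0.2706]
tcp_rot: [3.141, 0.001, 1.571]
wrist_force: [-4.1, -0.2, 9.4]
finger_gap: 0.0345
```

Request:
step_arm --moves '[[[0, 0, 0.001], [0, 0, 0], -1], [[0, 0, 0.002], [0, 0, 0], -1], [[0, 0, 0.002], [0, 0, 0], -1], [[0, 0, 0.002], [0, 0, 0], -1]]'

```text
time: 8.33
tool_pos: [0.5547, 0.1717, 0.2701]
tcp_rot: [3.14, 0.001, 1.571]
wrist_force: [-7.7, -2.0, 22.0]
finger_gap: 0.0347
```

Request:
step_arm --moves '[[[0, -0.0004, 0.0005], [0, 0, 0], -1], [[0, -0.0004, 0.0005], [0, 0, 0], -1], [[0, -0.0004, 0.0005], [0, 0, 0], -1], [[0, -0.0004, 0.0005], [0, 0, 0], -1], [[0, -0.0004, 0.0005], [0, 0, 0], -1], [[0, -0.0004, 0.0005], [0, 0, 0], -1]]'

```text
time: 8.83
tool_pos: [0.5546, 0.1717, 0.2701]
tcp_rot: [3.139, 0.001, 1.571]
wrist_force: [-7.9, -2.5, 26.2]
finger_gap: 0.0346
```

Run:
```python
from h import *
c=wsnap('w6'); s=snap('scene','s6'); o=r.get_obs(); print(o['time'],o['tool_pos'],o['tcp_rot'],o['wrist_force'],o['finger_gap'])
a=cv2.resize(c['color'][180:380,220:420,::-1],(400,400)); 
b=cv2.resize(s['color'][140:220,325:405,::-1],(400,400)); cv2.imwrite('pics/v6.png',np.hstack([b,a]))
```

```text
8.9333 [0.55456125 0.17173168 0.27003953] [3.13892484e+00 9.52754060e-04 1.57110589e+00] [-7.10017089 -2.67407056 25.23596579] 0.03449547261048502
```

View pics/v6.png

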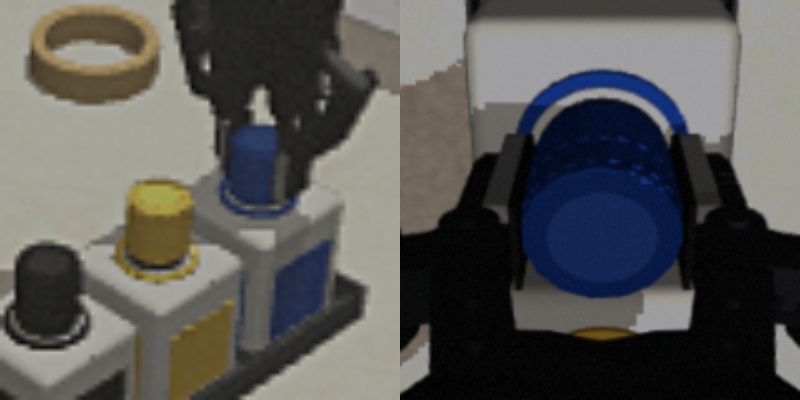

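View pics/s6.png

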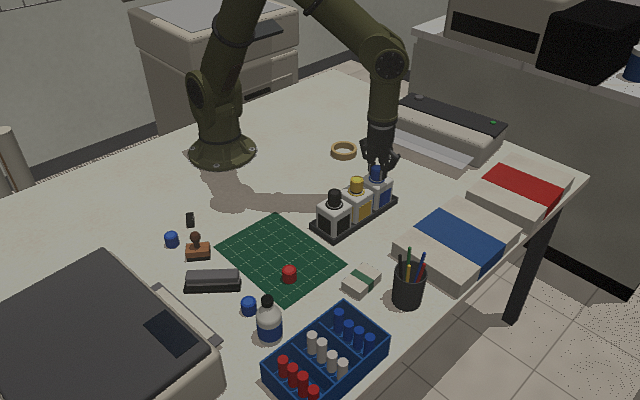

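The scene view shows the cap fully down in the blue ring, level with the closed yellow cap and not tilted. The red cap and everything else are where they were. The force is holding at about 25 N, above the 12 N needed, with z steady at the stop, so I'm handing in.

Run:
```python
from h import *
print(r.job_done()); o=r.get_obs(); print(o['time'],o['tool_pos'],o['wrist_force'],o['finger_gap'])
```

```text
the job is handed in; nothing more can be done
None
the job is handed in; nothing more can be done
```

The blue ink tank is closed. I took the leftmost of the three blue caps (the one on the green mat), lowered it onto the open white neck and pressed it until it clicked. I handed in at about 8.9 s with the fingers still gripping it and pressing down.

- **Click:** the force on the tool was about +4 N at the catches, then fell to −7 N as the cap snapped over. I only read the force between short moves, so I did not see the 8 to 10 N peak itself.
- **Seal squashed:** the force then rose at about 4 N per mm on the seal, and more steeply at about 3 mm of squash, where the stop should be. The last reading was a steady 25 N, above the 12 N needed, with the height unchanged.
- **Pictures:** the last ones show the cap upright inside the blue ring. The red cap and the other things look undisturbed.
- **What did not quite agree:**
  - The stop came about 1 mm higher than I worked out from the grasp height. The cap may have slipped slightly in the fingers, or the mat may be thicker than I assumed.
  - There was also a steady sideways force of about 7 N while pressing. I tried a small shift to ease it, without success.

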